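# Unlock the test press and take one impression

### The arm

A 6-joint arm with a two-finger parallel gripper is mounted at the origin on the work surface. World frame = base frame: x ahead of the robot, y to its left, z up, the work surface at z = 0. Lengths are in m, angles in degrees, forces in N, time in s.
With the tool pointing down it reaches from about 0.375 to 0.925 m from the base axis. Payload 5.7 kg.
Tool frame: the origin (TCP) lies at the very end of the fingers, on their centre line; the grasp point (between the pads) lies 19 mm behind it; z points along the fingers, y is the direction in which the jaws open and shut (so a half turn about z gives the same grasp; the last joint's range is limited). The gripper opens to 85 mm and grips with 20 to 120 N. Pads are 22 mm wide; open, the fingers measure 114 mm over their backs; the gripper's body (76 mm by 85 mm) begins 54 mm behind the grasp point. The pads swing forward as they close: fully open they stand 13 mm farther back than shut.
Start: joints at [-81.308, 20.558, 86.54, -0, 72.909, -6.595], TCP at [0.158, -0.579, 0.231] pointing down, gripper open.
Joint ranges: [-170.27, 170.27], [-57.76, 135], [12.27, 136.19], [-55.21, 235.2], [11.17, 155.16], [-170.74, 170.74]. Speed limits (degrees/s): [136.94, 136.94, 180, 180, 180, 180].

### API

Orientations are given as a 3x3 rotation matrix whose columns are the frame's x, y, z axes.
In Python, from station import * gives the robot as it stands.
- The arm moves only by the tool servo_tool, never from a script. Its argument "increments" is a list that holds one entry, the list of rows, each a list of 4 numbers: the shift along the tool's x, y, z in cm, then the turn about the tool's z in rad. A call has 1 to 12 rows; each row is the pose to reach, as a shift and turn from the pose commanded when the call began, along the tool's axes at that moment; what a row does not reach only later rows make up. A row lasts 1/8 s, in which the tool goes at most 62.5 mm and 10.7 degrees, less where a joint would pass 70% of its speed; a pose out of reach is approached as far as the arm can. A call with a gripper value outside its range is refused whole. "gripper" is the closure in counts, from 0 (fully open) to 255 (shut), set as the call begins (left out, the last holds). The fingers move at their own pace and stop on an object; "force" is the grip in N (left out, the last holds). Time passes only in rows, so rows that repeat a pose let the fingers close. It gives the time, the measured TCP pose, the force and the opening at its end, in the units of the state.
- sense(): the state, without advancing time (a new reading comes with each control period).
- read_camera(name): name is "side" or "top"; returns the picture (420x560x3 uint8, red, green, blue); there is no depth.
- camera_params(name): a dict with "fovy" (degrees; the focal length in pixels is half the picture's height over the tangent of half this angle, whatever the lens; pixels are square), "cx", "cy" (the principal point, pixels), "D" ([k1, k2, p1, p2, k3] as OpenCV has them; the pictures are not rectified), "world_from_camera" (4x4, takes a point from camera to world coordinates). Camera axes: x right, y up, looking along -z (the intrinsics and any distortion apply to the point x, -y, -z); pixel columns grow to the right and rows downward; lengths in m; the calibration is good to about 2 mm. A picture is of the moment at which its call begins. camera_params takes no time and is no camera call.
- job_done(): hands the job in, once; it reports no verdict.
The state is a dict: "t": time; "joint_pos": joint angles; "joint_velocities": joint speeds; "joint_torque": joint torques, N m; "eef_pos": TCP position; "eef_rot": TCP orientation; "force": force on the tool from outside, world axes, zero at the start; "ft_torque": the same for the moment, N m; "grip_width": finger opening in m.
Only numpy, scipy, OpenCV 4.12 (cv2) and the standard library are available. Lean on these libraries where they do the work, as an engineer would, in place of code of your own. Each camera call takes 0.05 s, during which the arm holds its last target. There are 200 camera calls.

### The job

The stamping press is locked by the sprung knob with the iron finger: lift the knob out of its lock notch, turn it clockwise (seen from above) and let it snap fully down into the next notch, wherever the adjustable index sector has been set. Then push the long lever down by its wooden grip until its foot presses the test block firmly but without bruising it (15 to 50 N on the block) for about half a second, and let the lever rise again. Do not force the knob against its notches, and leave the other tools where they lie.

Things in the scene. Friction and masses are not known exactly. Their poses are not given: they have to be found in the camera images.
- press: Fixed wooden press, base slab 270 x 205 x 28 mm, set at various places and yaws. Origin on the table under the foot's place; z up. In its frame the lever runs along -x (to the robot) in the plane y = 0, pivot axis along y at x = 120, z = 105 mm between two cheeks; knob axis upright at x = -50, y = -95 mm on a round pedestal 92 mm across, its top 100 mm above the table. Lock notch along own +y.
- knob_grip (a point): Centre of the knob's wooden bar grip: 14 mm thick (own x), 46 mm long (own y), 34 mm high; pinch it from above across its thickness. 151 mm above the table when the knob is seated. Bar and iron finger both lie along own y, the finger towards +y; the point turns with the knob. Under the bar: a neck 18 mm across, then, 37 mm below this point, a hub 36 mm across. 75 mm of free room to the lever.
- finger_mid (a point): Point on the knob's iron finger (round bar 9 mm thick, reaching 105 mm out from the knob axis along own +y), 37 mm out, where it passes through a notch between iron lands 11 mm high (radius 31 to 43 mm) on the pedestal top. In the lock notch (along the press's own +y) it lies under the lever and stops it before the foot meets the block.
- bed: Iron bed plate under the test block, 100 x 88 x 14 mm, sunk in the base; fixed, but its top is set 31 to 37 mm above the table. Origin at the centre of its underside.
- plunger (a joint): Lift of the knob, m: 0 seated in a notch, above 0.011 clear of the lands, 0.018 end stop. A spring pulls it down: 6 N seated, 10 N at the end stop, and the knob weighs 0.2 kg besides.
- knob (a joint): Turn of the knob, rad, clockwise from above; 0 in the lock notch, at most 1.65; friction 0.02 N m. The index sector (steel lands) has one notch, 12 mm wide, set differently each time, 0.88 to 1.25 rad from the lock notch: see it or feel for it. The finger drops in within 0.04 rad of its middle; on a land it stays up, 11 mm lifted, under its spring, and can be turned on along the lands until it drops.
- lever_grip (a point): Middle of the top face of the lever's wooden grip (75 mm along the lever, 38 mm wide, 22 mm thick), 290 mm from the pivot; own z is the normal of that face, own -x runs outward along the lever. At rest about 179 mm above the table and tipped by 0.22 rad, when level 116 mm.
- lever (a joint): Turn of the lever, rad: 0 at rest (up, sprung), growing as it is pushed down; the foot meets the block somewhere from 0.19 to 0.25. The spring asks 2 to 4 N at the grip. The block is rigid: once it is met, each further newton at the grip gives about 2.6 N at the foot, so 10 N above the force just before contact is firm; 50 N (19 N more) bruises. The lock stops the lever at about 0.14.
- foot: The domed wooden foot (36 mm across) under the lever. Its origin lies on the lever pivot; the foot itself is 110 mm from the pivot along own -x, its lowest point 35 mm below (own -z); with the lever level that is 70 mm above the table.
- finger: The knob's iron finger as a body (turns and lifts with the knob); origin on the knob axis, at the pedestal top when seated; it points along own +y. It may not be forced against anything with over 40 N.
- block_center (a point): Centre of the loose pale test block, 70 x 60 x 36 mm, lying on the press under the foot, on an iron bed plate whose height is set differently each time: the top of the block is 67 to 73 mm above the table. It stays there.
- block: The same test block; origin at the centre of its underside.
- cup: Bystander: squat black ceramic cup, 76 mm across, 58 mm high; origin under its centre.
- burnisher: Bystander: boxwood burnisher, 150 mm long, 24 mm wide, lying along its own x.
- baren: Bystander: round bamboo baren, 120 mm across, 23 mm high.
- square: Bystander: iron square, legs 130 and 100 mm, 6 mm thick, lying flat.
- brush: Bystander: wooden print brush, 175 mm long, lying along its own x.
- whetstone: Bystander: grey whetstone, 170 x 60 x 26 mm.
- spare: Bystander: spare wood block, 120 x 80 x 22 mm.
Not all that is in view belongs to the job. Leave any black or orange look-alike of the block alone.

How it is judged (in metres and radians):
On the way, in this order (a step that is already met when the one before it is completed fails the run):
1. the knob is lifted clear of its lands (value of joint plunger above 0.0105 m), for 0.1 s.
2. the knob has snapped down into the notch of the index sector (value of joint plunger below 0.003 m and value of joint knob between 0.75 and 1.4 rad), for 0.2 s.
3. the foot presses the test block with 15 N or more for 0.4 s, the knob staying in its notch (all of step 2 and contact force between foot and block above 15 N), for 0.4 s.
At the end, for the whole second after the job is handed in: The knob sits fully down (lift under 3 mm) in the index sector's notch (turned 0.75 to 1.40 rad from the lock notch), the lever has risen to its rest (within 0.03 rad), and the test block lies flat at rest on the press within 15 mm of where it was (all of step 2 and value of joint lever below 0.03 rad and distance of block_center from where it was at the start of the episode below 0.015 m and angle between block_center's own z axis and vertical below 0.1 rad and linear speed of block below 0.01 m/s); the robot touches nothing.
It fails at once if the test block is pressed with more than 50 N (contact force between foot and block above 50 N).
It fails at once if the knob's finger is forced against anything (the lands, the lever, the gripper) with more than 40 N (contact force between finger and anything else above 40 N).
It fails at once if a bystander is shifted by more than 20 mm (distance of any of cup, burnisher, baren, square, brush, whetstone, spare from where it was at the start of the episode above 0.02 m).
It also fails if it takes over 72 s, if anything falls off the work surface, if the arm or the gripper's body presses on something with over 40 N, if the wrist force passes 120 N, or if a joint passes its speed limit or range.

## Working session

There is one attempt and no reset: what is moved stays moved. The work goes in short steps, Python scripts to look and compute and a tool call to move; the robot and the scene stay as the last step left them, time stands still between calls to the robot, and variables do not carry over. Pictures are saved under pics/ and viewed, about 8 in all and at most 12, crops included, and the job is handed in when it is done.

Besides the shell and the picture viewer there is one more tool, called after ">>>" by a JSON object that holds its "name" and its "arguments", one argument or row to a line. servo_tool: Moves the arm, as the interface text tells. Its arguments: {"type":"object","properties":{"increments":{"type":"array","items":{"type":"array","items":{"type":"array","items":{"type":"number"}}}},"gripper":{"type":"number"},"force":{"type":"number"}},"required":["increments"]}

```bash
mkdir -p pics; cat > h.py <<'E'
from station import *
import numpy as np, cv2
def K(n):
    p=camera_params(n); f=210/np.tan(np.radians(p["fovy"])/2)
    return np.array([[f,0,p["cx"]],[0,f,p["cy"]],[0,0,1]]),np.array(p["D"],float),np.array(p["world_from_camera"])
def ray(n,uv):
    k,D,T=K(n); q=cv2.undistortPoints(np.array([[uv]],float),k,D)[0,0]
    return T[:3,3],T[:3,:3]@np.array([q[0],-q[1],-1])
def at_z(n,uv,z):
    o,d=ray(n,uv); return o+d*(z-o[2])/d[2]
def proj(n,P):
    k,D,T=K(n); P=np.atleast_2d(P); c=(P-T[:3,3])@T[:3,:3]; c=c*[1,-1,-1]
    return cv2.projectPoints(c,np.zeros(3),np.zeros(3),k,D)[0][:,0]
def snap(n,f,crop=None,s=1):
    im=read_camera(n)[:,:,::-1]
    if crop: u0,v0,u1,v1=crop; im=im[v0:v1,u0:u1]
    im=cv2.resize(np.ascontiguousarray(im),None,fx=s,fy=s,interpolation=cv2.INTER_CUBIC); cv2.imwrite("pics/"+f,im)
E
python3 - <<'E'
from h import *
snap("top","t0.png",s=1.4); snap("side","s0.png",s=1.4)
for n in("top","side"): print(K(n)[2].round(3),K(n)[0])
s=sense(); print(s["eef_pos"],s["eef_rot"],s["t"],s["force"])
E
```

```text
[[ 2.000e-03  9.930e-01 -1.220e-01  4.400e-01]
 [-1.000e+00  1.000e-03 -9.000e-03 -5.700e-02]
 [-9.000e-03  1.220e-01  9.920e-01  1.481e+00]
 [ 0.000e+00  0.000e+00  0.000e+00  1.000e+00]] [[480.50520481   0.         277.11291874]
 [  0.         480.50520481 201.34853376]
 [  0.           0.           1.        ]]
[[-1.     0.003 -0.031  0.545]
 [-0.027 -0.553  0.833  1.138]
 [-0.014  0.833  0.552  0.929]
 [ 0.     0.     0.     1.   ]] [[381.50270521   0.         276.14864705]
 [  0.         381.50270521 209.83309452]
 [  0.           0.           1.        ]]
[ 0.1580989  -0.57817011  0.23053242] [[ 9.64620879e-01  2.63640868e-01 -2.27467704e-04]
 [ 2.63640878e-01 -9.64619493e-01  1.64961934e-03]
 [ 2.15487295e-04 -1.65122705e-03 -9.99998614e-01]] 0.1 [0.51995076 0.38706313 0.08143575]
```

View pics/t0.png

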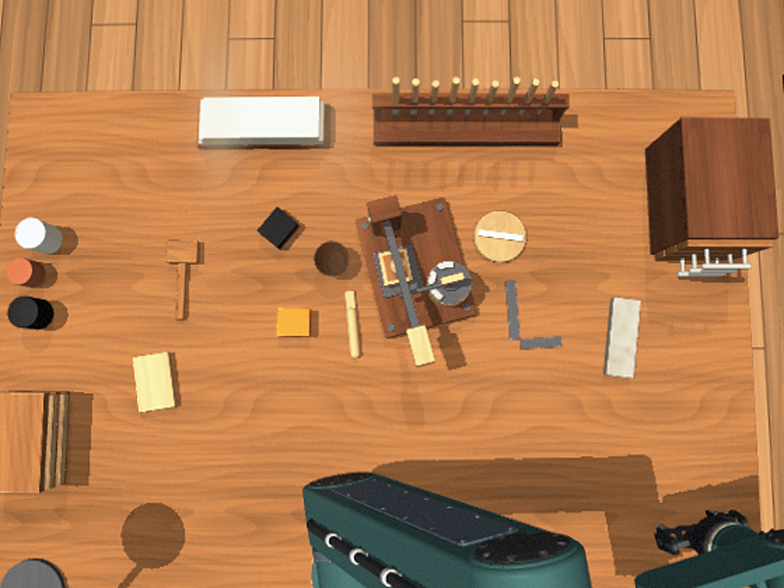

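View pics/s0.png

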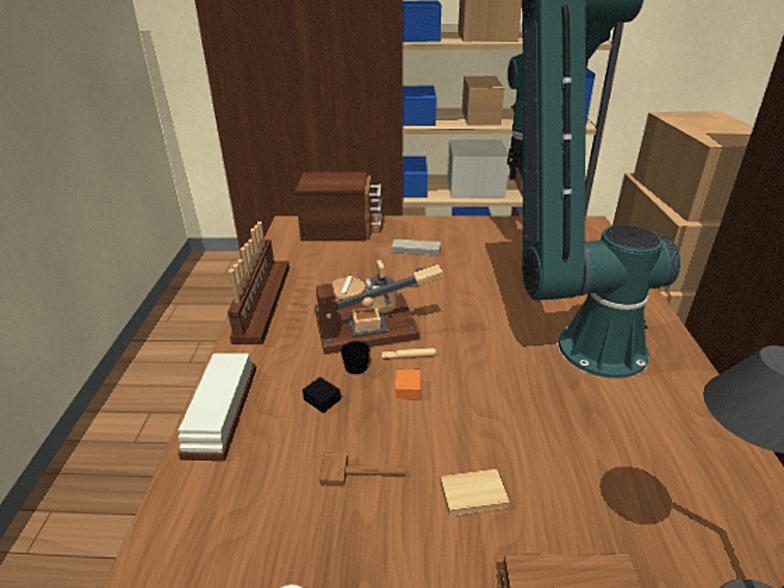

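The top view shows the press at about (415,265) in the enlarged picture: lever grip at (421,346), knob bar at (453,280). The side view shows it at about (370,310). I'll take a closer crop next.

```bash
python3 - <<'E'
from h import *
snap("top","t1.png",crop=(245,130,355,270),s=5.4/1.3)
E
```

```text
(no output)
```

View pics/t1.png

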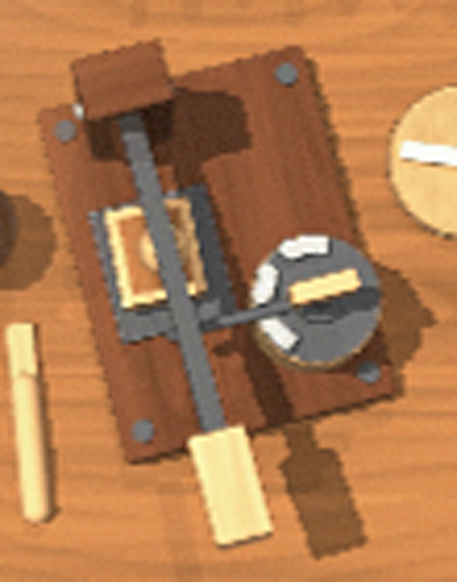

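```bash
cat > fit.py <<'E'
from h import *
from scipy.optimize import least_squares
px=lambda x,y:(245+(x+.5)/4.1545-.5,130+(y+.5)/4.1545-.5)
kb=[-50,-95,168]
# press-frame mm -> pixel
obs=[(kb,(325,287)),([-163,0,179],(231,486)),([-50,-95,100],(317,305))]
cs=[(38,115),(298,45),(402,392),(130,462)]
def w(p,P):
    c,s=np.cos(p[2]),np.sin(p[2]); P=np.atleast_2d(np.array(P,float))/1000
    return np.c_[p[0]+c*P[:,0]-s*P[:,1],p[1]+s*P[:,0]+c*P[:,1],P[:,2]]
def loc(p,W):
    d=W[:2]-p[:2]; c,s=np.cos(p[2]),np.sin(p[2]); return np.array([c*d[0]+s*d[1],-s*d[0]+c*d[1]])*1000
def res(p):
    r=(proj("top",w(p,[o[0] for o in obs[:2]]))-[px(*o[1]) for o in obs[:2]]).ravel()
    return r
if __name__=="__main__":
    C=np.array([at_z("top",px(*c),.028) for c in cs]); print("corners",C.round(4).tolist())
    e1=C[0]-C[3]; e2=C[1]-C[2]; e=e1+e2; print(np.linalg.norm(e1),np.linalg.norm(e2),np.linalg.norm(C[0]-C[1]),"yaw corners",np.degrees(np.arctan2(e[1],e[0])))
    s=least_squares(res,[.6,-.05,.2]); p=s.x; print("pose",p,np.degrees(p[2]),s.fun)
    print("corners local",[loc(p,c).round(1).tolist() for c in C])
    print("knob",w(p,kb),at_z("top",px(325,287),.168),"lever",w(p,[-163,0,179]))
    for n,z,c in[("land lock-",.111,(280,335)),("land mid",.111,(265,283)),("land far",.111,(305,245)),("midland far end",.111,(271,262)),("farland near end",.111,(285,250)),("midland near end",.111,(262,303)),("finger tip",.1045,(215,325))]:
        l=loc(p,at_z("top",px(*c),z))-[-50,-95]; print(n,l.round(1),"r",np.hypot(*l).round(1),"cw angle",np.arctan2(l[0],l[1]).round(3))
    print(sense()["t"])
E
python3 fit.py
```

```text
corners [[0.7558, 0.0288, 0.028], [0.809, -0.1646, 0.028], [0.55, -0.2382, 0.028], [0.4989, -0.04, 0.028]]
0.2659851295218515 0.26927616242084584 0.2006332536487257 yaw corners 15.43710080420903
pose [ 0.63453533 -0.06654467  0.2516064 ] 14.415984768898323 [ 0.11084451 -0.23368832 -0.1087101   0.22571385]
corners local [[141.2, 62.2], [144.6, -138.4], [-124.6, -145.2], [-124.8, 59.5]]
knob [[ 0.60976085 -0.17100148  0.168     ]] [ 0.6091116  -0.17068968  0.168     ] lever [[ 0.47666759 -0.10712517  0.179     ]]
land lock- [-19.2  32.5] r 37.8 cw angle -0.533
land mid [18.3 33.3] r 38.1 cw angle 0.503
land far [37.1 -0.3] r 37.1 cw angle 1.579
midland far end [31.5 25.6] r 40.6 cw angle 0.889
farland near end [37.2 14. ] r 39.8 cw angle 1.21
midland near end [ 5.4 38.9] r 39.3 cw angle 0.137
finger tip [-0.7 73.9] r 73.9 cw angle -0.01
0.15
```

```bash
python3 - <<'E'
from fit import *
im=read_camera("top").astype(float).mean(2).astype(np.float32)
for p in([.6345,-.0665,.2516],[.6340,-.0665,.2605]):
  for r in(34,37,40):
    a=np.arange(-.9,1.9,.05)
    P=np.c_[-50+r*np.sin(a),-95+r*np.cos(a),np.full(len(a),111.)]
    q=proj("top",w(p,P)).astype(np.float32)
    v=cv2.remap(im,q[:,0].reshape(1,-1),q[:,1].reshape(1,-1),cv2.INTER_LINEAR)[0]
    print(p,r,' '.join(f"{x:.2f}:{y:.0f}" for x,y in zip(a,v)))
E
```

```text
[0.6345, -0.0665, 0.2516] 34 -0.90:88 -0.85:117 -0.80:188 -0.75:229 -0.70:222 -0.65:231 -0.60:233 -0.55:234 -0.50:232 -0.45:228 -0.40:234 -0.35:225 -0.30:221 -0.25:206 -0.20:163 -0.15:127 -0.10:97 -0.05:107 0.00:117 0.05:107 0.10:101 0.15:108 0.20:136 0.25:176 0.30:205 0.35:224 0.40:226 0.45:232 0.50:244 0.55:245 0.60:235 0.65:216 0.70:201 0.75:202 0.80:191 0.85:130 0.90:106 0.95:106 1.00:109 1.05:103 1.10:98 1.15:121 1.20:174 1.25:220 1.30:238 1.35:235 1.40:228 1.45:231 1.50:237 1.55:238 1.60:240 1.65:240 1.70:237 1.75:235 1.80:233 1.85:239
[0.6345, -0.0665, 0.2516] 37 -0.90:81 -0.85:112 -0.80:185 -0.75:222 -0.70:232 -0.65:231 -0.60:236 -0.55:241 -0.50:240 -0.45:238 -0.40:240 -0.35:239 -0.30:236 -0.25:239 -0.20:198 -0.15:130 -0.10:106 -0.05:101 0.00:114 0.05:99 0.10:80 0.15:149 0.20:202 0.25:225 0.30:236 0.35:242 0.40:242 0.45:244 0.50:246 0.55:244 0.60:242 0.65:239 0.70:238 0.75:239 0.80:210 0.85:151 0.90:111 0.95:108 1.00:108 1.05:102 1.10:121 1.15:178 1.20:225 1.25:238 1.30:234 1.35:234 1.40:233 1.45:234 1.50:236 1.55:237 1.60:237 1.65:236 1.70:237 1.75:238 1.80:239 1.85:240
[0.6
[... 1485 characters left out ...]
 1.05:102 1.10:123 1.15:180 1.20:226 1.25:237 1.30:234 1.35:234 1.40:234 1.45:234 1.50:236 1.55:236 1.60:237 1.65:236 1.70:237 1.75:238 1.80:239 1.85:240
[0.634, -0.0665, 0.2605] 40 -0.90:89 -0.85:86 -0.80:138 -0.75:214 -0.70:227 -0.65:232 -0.60:238 -0.55:242 -0.50:242 -0.45:237 -0.40:236 -0.35:238 -0.30:237 -0.25:241 -0.20:242 -0.15:155 -0.10:104 -0.05:108 0.00:113 0.05:101 0.10:69 0.15:173 0.20:237 0.25:238 0.30:241 0.35:243 0.40:244 0.45:238 0.50:234 0.55:234 0.60:242 0.65:241 0.70:236 0.75:239 0.80:218 0.85:154 0.90:117 0.95:115 1.00:114 1.05:102 1.10:121 1.15:198 1.20:243 1.25:239 1.30:235 1.35:240 1.40:240 1.45:238 1.50:235 1.55:240 1.60:245 1.65:244 1.70:243 1.75:242 1.80:243 1.85:244
```

>>> {"name": "servo_tool", "arguments": {
  "increments": [
    [[10,-5,-2,-0.3],[54.2,-27.4,-2,-1.57],[54.2,-27.4,-2,-1.57],[54.2,-27.4,-2,-1.57],[54.2,-27.4,-2,-1.57],[54.2,-27.4,-2,-1.57],[54.2,-27.4,-2,-1.57],[54.2,-27.4,-2,-1.57],[54.2,-27.4,-2,-1.57],[54.2,-27.4,-2,-1.57],[54.2,-27.4,-2,-1.57],[54.2,-27.4,-2,-1.57]]
  ],
  "gripper": 0,
  "force": 50
}}

```text
t: 1.7
eef_pos: [0.6081, -0.1717, 0.2509]
eef_rot: [[-0.263, 0.965, -0.001], [0.965, 0.263, -0.0], [0.0, -0.001, -1.0]]
force: [-0.1, -0.3, 0.1]
grip_width: 0.0856
```

>>> {"name": "servo_tool", "arguments": {
  "increments": [
    [[0.1,0.1,3,0.005],[0.1,0.1,6,0.005],[0.1,0.1,9,0.005],[0.1,0.1,10.5,0.005],[0.1,0.1,11.6,0.005],[0.1,0.1,11.6,0.005]]
  ]
}}

```text
t: 2.45
eef_pos: [0.6091, -0.1707, 0.1351]
eef_rot: [[-0.257, 0.966, -0.001], [0.966, 0.257, 0.0], [0.0, -0.001, -1.0]]
force: [-0.3, -0.3, 0.0]
grip_width: 0.0853
```

>>> {"name": "servo_tool", "arguments": {
  "increments": [
    [[0,0,0,0],[0,0,0,0],[0,0,0,0],[0,0,0,0],[0,0,0,0],[0,0,0,0],[0,0,0,0],[0,0,0,0]]
  ],
  "gripper": 255,
  "force": 35
}}

```text
t: 3.45
eef_pos: [0.6096, -0.1704, 0.1359]
eef_rot: [[-0.258, 0.966, 0.0], [0.966, 0.258, -0.0], [-0.0, 0.0, -1.0]]
force: [-1.5, 0.1, 4.8]
grip_width: 0.0135
```

>>> {"name": "servo_tool", "arguments": {
  "increments": [
    [[0,0,-0.4,0],[0,0,-0.8,0],[0,0,-1.2,0],[0,0,-1.5,0],[0,0,-1.5,0],[0,0,-1.5,0]]
  ]
}}

```text
t: 4.2
eef_pos: [0.6094, -0.1703, 0.1501]
eef_rot: [[-0.258, 0.966, -0.0], [0.966, 0.258, 0.0], [0.0, -0.0, -1.0]]
force: [2.9, -2.9, -10.9]
grip_width: 0.014
```

>>> {"name": "servo_tool", "arguments": {
  "increments": [
    [[0,0,0,0.1],[0,0,0,0.2],[0,0,0,0.3],[0,0,0,0.4],[0,0,0,0.5],[0,0,0,0.6],[0,0,0,0.7],[0,0,0,0.8],[0,0,0,0.9],[0,0,0,0.99],[0,0,0,0.99],[0,0,0,0.99]]
  ]
}}

```text
t: 5.7
eef_pos: [0.6107, -0.1702, 0.1505]
eef_rot: [[0.666, 0.746, 0.002], [0.746, -0.666, 0.0], [0.002, 0.002, -1.0]]
force: [6.2, -1.2, -11.4]
grip_width: 0.013
```

>>> {"name": "servo_tool", "arguments": {
  "increments": [
    [[0,0,0.2,0],[0,0,0.4,0],[0,0,0.5,0],[0,0,0.55,0],[0,0,0.55,0],[0,0,0.55,0]]
  ]
}}

```text
t: 6.45
eef_pos: [0.6107, -0.1702, 0.1452]
eef_rot: [[0.666, 0.746, 0.003], [0.746, -0.666, 0.0], [0.002, 0.002, -1.0]]
force: [5.6, -0.9, -10.7]
grip_width: 0.0136
```

>>> {"name": "servo_tool", "arguments": {
  "increments": [
    [[0,0,0.2,0],[0,0,0.4,0],[0,0,0.55,0],[0,0,0.7,0],[0,0,0.7,0]]
  ]
}}

```text
t: 7.08
eef_pos: [0.6107, -0.1702, 0.1383]
eef_rot: [[0.666, 0.746, 0.002], [0.746, -0.666, 0.0], [0.002, 0.002, -1.0]]
force: [5.2, -1.2, -9.8]
grip_width: 0.0132
```

>>> {"name": "servo_tool", "arguments": {
  "increments": [
    [[0,0,0,0],[0,0,0,0],[0,0,0,0],[0,0,0,0],[0,0,0,0],[0,0,0,0]]
  ],
  "gripper": 0
}}

```text
t: 7.82
eef_pos: [0.6094, -0.1703, 0.1378]
eef_rot: [[0.666, 0.746, -0.0], [0.746, -0.666, 0.0], [0.0, -0.0, -1.0]]
force: [0.4, -0.3, -0.6]
grip_width: 0.0855
```

>>> {"name": "servo_tool", "arguments": {
  "increments": [
    [[0,0,-4,0],[0,0,-8,0],[0,0,-12,0],[-10,10,-12,0],[-10,10,-12,0],[-10,10,-12,0],[-10,10,-12,0]]
  ]
}}

```text
t: 8.7
eef_pos: [0.6171, -0.3122, 0.2572]
eef_rot: [[0.668, 0.745, -0.001], [0.745, -0.668, 0.001], [0.0, -0.001, -1.0]]
force: [0.4, 1.1, 0.9]
grip_width: 0.0855
```

```bash
python3 - <<'E'
from h import *
snap("top","t2.png",crop=(245,130,355,270),s=4.1545)
snap("side","s2.png",crop=(210,170,330,260),s=6)
E
```

```text
(no output)
```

View pics/t2.png

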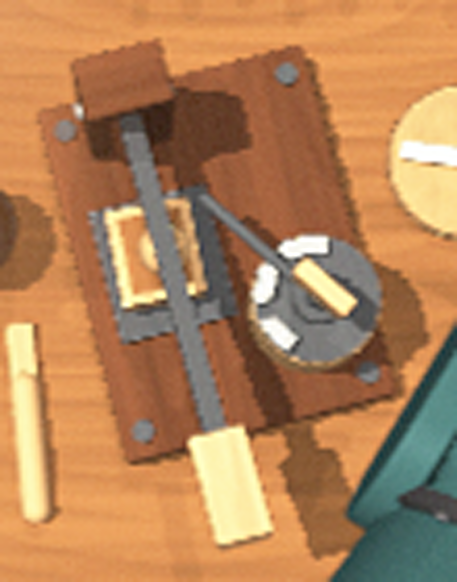

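View pics/s2.png

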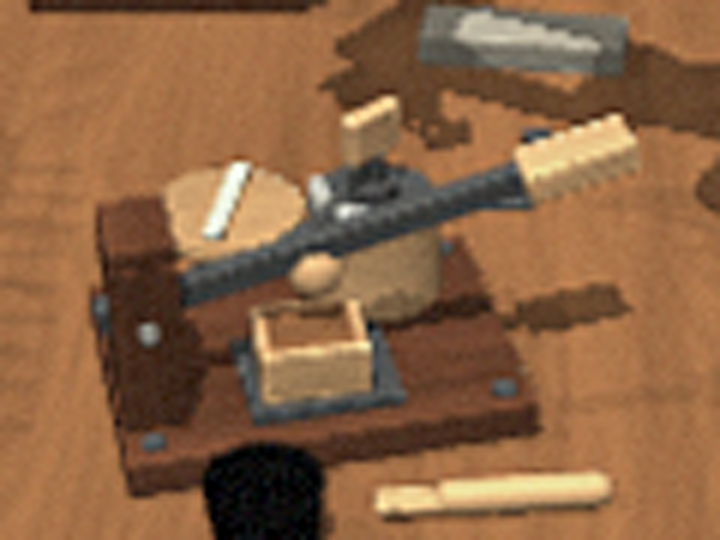

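Top view: the finger now lies through the gap at about (285,255) between the two white lands, with its tip at (205,195). The bar is at (325,287). The side view shows the lever up and the block on its bed. The hanging force stayed at about -10 N down to 2 mm lift, so the knob dropped into the notch. Next is the lever.

>>> {"name": "servo_tool", "arguments": {
  "increments": [
    [[5.7,-24.4,0,0.58],[5.7,-24.4,0,0.58],[5.7,-24.4,0,0.58],[5.7,-24.4,0,0.58],[5.7,-24.4,0,0.58],[5.7,-24.4,0,0.58],[5.7,-24.4,3,0.58],[5.7,-24.4,5,0.58],[5.7,-24.4,5,0.58]]
  ],
  "gripper": 255
}}

```text
t: 9.93
eef_pos: [0.4733, -0.1068, 0.2066]
eef_rot: [[0.966, 0.258, -0.003], [0.258, -0.966, 0.001], [-0.002, -0.002, -1.0]]
force: [-0.9, 0.7, 0.4]
grip_width: 0.0001
```

```bash
python3 - <<'E'
from fit import *
snap("side","s3.png",crop=(230,140,350,250),s=5)
s=sense();print(loc([.6345,-.0665,.2516],np.array(s["eef_pos"])),s["grip_width"],s["joint_pos"])
E
```

```text
[-165.56594191    0.74128231] 0.00013575158576797035 [-2.08749481e+01  1.26487736e+01  1.01957080e+02  1.66775239e-03
  6.54472151e+01  5.41456205e+01]
```

View pics/s3.png

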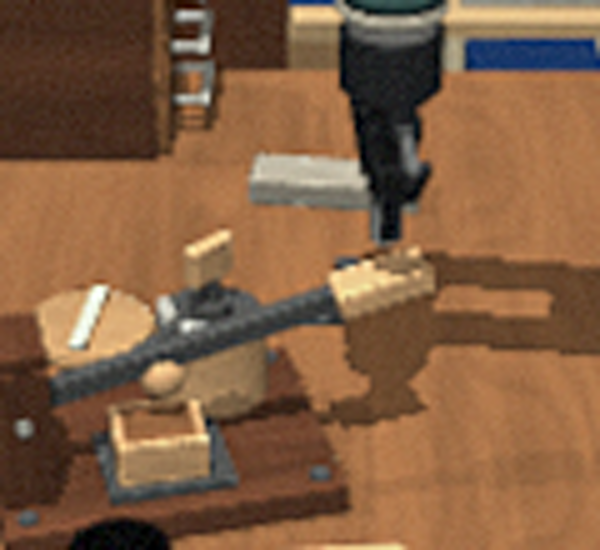

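The closed fingertips (387,240) hang right over the lever grip (385,278).

>>> {"name": "servo_tool", "arguments": {
  "increments": [
    [[0,0,1,0],[0,0,2,0],[0,0,2.5,0],[0,0,3,0],[0,0,3.5,0],[0,0,4,0],[0,0,4.5,0],[0,0,4.8,0],[0,0,4.8,0],[0,0,4.8,0]]
  ]
}}

```text
t: 11.22
eef_pos: [0.4734, -0.1064, 0.1599]
eef_rot: [[0.966, 0.259, -0.0], [0.259, -0.966, 0.0], [-0.0, -0.0, -1.0]]
force: [-1.1, -1.5, 2.1]
grip_width: -0.0
```

>>> {"name": "servo_tool", "arguments": {
  "increments": [
    [[0,0,0.4,0],[0,0,0.8,0],[0,0,1.2,0],[0,0,1.6,0],[0,0,1.9,0],[0,0,2.1,0],[0,0,2.1,0]]
  ]
}}

```text
t: 12.1
eef_pos: [0.4733, -0.1064, 0.1387]
eef_rot: [[0.966, 0.259, -0.0], [0.259, -0.966, 0.0], [-0.0, -0.0, -1.0]]
force: [-1.5, -0.3, 2.2]
grip_width: 0.0001
```

>>> {"name": "servo_tool", "arguments": {
  "increments": [
    [[0,0,0.2,0],[0,0,0.4,0],[0,0,0.6,0],[0,0,0.8,0],[0,0,0.9,0],[0,0,0.9,0]]
  ]
}}

```text
t: 12.85
eef_pos: [0.4734, -0.1065, 0.1297]
eef_rot: [[0.966, 0.259, -0.0], [0.259, -0.966, 0.0], [-0.0, -0.0, -1.0]]
force: [-2.4, -1.0, 3.0]
grip_width: 0.0001
```

>>> {"name": "servo_tool", "arguments": {
  "increments": [
    [[0,0,0.1,0],[0,0,0.2,0],[0,0,0.2,0],[0,0,0.2,0]]
  ]
}}

```text
t: 13.35
eef_pos: [0.4734, -0.1065, 0.1278]
eef_rot: [[0.966, 0.259, -0.0], [0.259, -0.966, 0.0], [-0.0, -0.0, -1.0]]
force: [-2.2, -0.9, 2.9]
grip_width: 0.0002
```

>>> {"name": "servo_tool", "arguments": {
  "increments": [
    [[0,0,0.05,0],[0,0,0.1,0],[0,0,0.1,0],[0,0,0.1,0]]
  ]
}}

```text
t: 13.85
eef_pos: [0.4734, -0.1065, 0.1268]
eef_rot: [[0.966, 0.259, -0.0], [0.259, -0.966, 0.0], [-0.0, -0.0, -1.0]]
force: [-1.8, -0.7, 3.2]
grip_width: -0.0001
```

>>> {"name": "servo_tool", "arguments": {
  "increments": [
    [[0,0,0.05,0],[0,0,0.1,0],[0,0,0.1,0],[0,0,0.1,0]]
  ]
}}

```text
t: 14.35
eef_pos: [0.4734, -0.1065, 0.1258]
eef_rot: [[0.966, 0.259, -0.0], [0.259, -0.966, 0.0], [-0.0, -0.0, -1.0]]
force: [-1.0, -0.9, 3.1]
grip_width: -0.0003
```

>>> {"name": "servo_tool", "arguments": {
  "increments": [
    [[0,0,0.05,0],[0,0,0.1,0],[0,0,0.1,0],[0,0,0.1,0]]
  ]
}}

```text
t: 14.85
eef_pos: [0.4734, -0.1065, 0.1248]
eef_rot: [[0.966, 0.259, -0.0], [0.259, -0.966, 0.0], [-0.0, -0.0, -1.0]]
force: [-1.7, -1.0, 2.4]
grip_width: -0.0001
```

>>> {"name": "servo_tool", "arguments": {
  "increments": [
    [[0,0,0.05,0],[0,0,0.1,0],[0,0,0.1,0],[0,0,0.1,0]]
  ]
}}

```text
t: 15.35
eef_pos: [0.4734, -0.1065, 0.1238]
eef_rot: [[0.966, 0.259, -0.0], [0.259, -0.966, 0.0], [-0.0, -0.0, -1.0]]
force: [-2.3, -1.1, 3.7]
grip_width: 0.0005
```

>>> {"name": "servo_tool", "arguments": {
  "increments": [
    [[0,0,0.05,0],[0,0,0.1,0],[0,0,0.1,0],[0,0,0.1,0]]
  ]
}}

```text
t: 15.85
eef_pos: [0.4734, -0.1064, 0.1228]
eef_rot: [[0.966, 0.259, -0.0], [0.259, -0.966, 0.0], [-0.0, -0.0, -1.0]]
force: [-2.3, -0.7, 3.1]
grip_width: 0.0001
```

>>> {"name": "servo_tool", "arguments": {
  "increments": [
    [[0,0,0.05,0],[0,0,0.1,0],[0,0,0.1,0],[0,0,0.1,0]]
  ]
}}

```text
t: 16.35
eef_pos: [0.4734, -0.1065, 0.1218]
eef_rot: [[0.966, 0.259, -0.0], [0.259, -0.966, 0.0], [-0.0, -0.0, -1.0]]
force: [-1.7, -1.3, 2.9]
grip_width: -0.0
```

>>> {"name": "servo_tool", "arguments": {
  "increments": [
    [[0,0,0.05,0],[0,0,0.1,0],[0,0,0.1,0],[0,0,0.1,0]]
  ]
}}

```text
t: 16.85
eef_pos: [0.4734, -0.1064, 0.1208]
eef_rot: [[0.966, 0.259, -0.0], [0.259, -0.966, 0.0], [0.0, -0.0, -1.0]]
force: [-2.2, -0.4, 3.7]
grip_width: 0.0003
```

>>> {"name": "servo_tool", "arguments": {
  "increments": [
    [[0,0,0.05,0],[0,0,0.1,0],[0,0,0.1,0],[0,0,0.1,0]]
  ]
}}

```text
t: 17.35
eef_pos: [0.4734, -0.1065, 0.1201]
eef_rot: [[0.966, 0.259, -0.0], [0.259, -0.966, -0.0], [-0.0, -0.0, -1.0]]
force: [-2.3, -1.1, 6.9]
grip_width: 0.0001
```

>>> {"name": "servo_tool", "arguments": {
  "increments": [
    [[0,0,0.02,0],[0,0,0.04,0],[0,0,0.05,0],[0,0,0.05,0],[0,0,0.05,0]]
  ]
}}

```text
t: 17.98
eef_pos: [0.4733, -0.1065, 0.1198]
eef_rot: [[0.966, 0.259, 0.0], [0.259, -0.966, -0.0], [-0.0, 0.0, -1.0]]
force: [-4.0, 0.1, 10.0]
grip_width: 0.0002
```

>>> {"name": "servo_tool", "arguments": {
  "increments": [
    [[0,0,0.03,0],[0,0,0.05,0],[0,0,0.05,0],[0,0,0.05,0],[0,0,0.05,0],[0,0,0.05,0],[0,0,0.05,0],[0,0,0.05,0]]
  ]
}}

```text
t: 18.98
eef_pos: [0.4733, -0.1065, 0.1196]
eef_rot: [[0.966, 0.259, 0.0], [0.259, -0.966, -0.0], [0.0, 0.0, -1.0]]
force: [-5.0, -0.4, 13.2]
grip_width: -0.0003
```

>>> {"name": "servo_tool", "arguments": {
  "increments": [
    [[0,0,0.01,0],[0,0,0.01,0],[0,0,0.01,0],[0,0,0.01,0],[0,0,0.01,0],[0,0,0.01,0]]
  ]
}}

```text
t: 19.73
eef_pos: [0.4733, -0.1065, 0.1195]
eef_rot: [[0.966, 0.259, 0.0], [0.259, -0.966, -0.0], [0.0, 0.0, -1.0]]
force: [-4.4, 0.9, 13.7]
grip_width: -0.0003
```

>>> {"name": "servo_tool", "arguments": {
  "increments": [
    [[0,0,-0.2,0],[0,0,-0.8,0],[0,0,-1.6,0],[0,0,-2.4,0],[0,0,-3.2,0],[0,0,-4,0],[0,0,-4.8,0],[0,0,-5.6,0],[0,0,-6.2,0],[0,0,-8,0],[0,0,-12,0],[0,0,-12,0]]
  ]
}}

```text
t: 21.22
eef_pos: [0.4747, -0.1071, 0.2412]
eef_rot: [[0.966, 0.259, 0.004], [0.259, -0.966, -0.002], [0.003, 0.003, -1.0]]
force: [-0.1, -1.4, 0.1]
grip_width: -0.0003
```

>>> {"name": "servo_tool", "arguments": {
  "increments": [
    [[-3,15,0,0],[-3,15,0,0],[-3,15,0,0],[-3,15,0,0],[-3,15,0,0],[-3,15,0,0]]
  ]
}}

```text
t: 21.98
eef_pos: [0.4828, -0.2576, 0.2383]
eef_rot: [[0.966, 0.26, -0.001], [0.26, -0.966, 0.001], [-0.001, -0.001, -1.0]]
force: [-0.7, 0.4, 0.8]
grip_width: 0.0002
```

```bash
python3 - <<'E'
from h import *
snap("top","t4.png",crop=(245,130,355,270),s=4.1545)
snap("side","s4.png",crop=(210,170,330,260),s=6)
print(sense()["force"],sense()["t"])
E
```

```text
[ 0.73238447  0.08535055 -0.17858836] 22.075
```

View pics/t4.png

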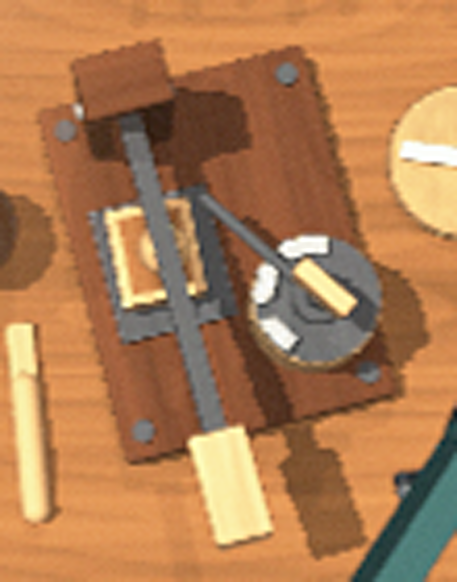

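View pics/s4.png

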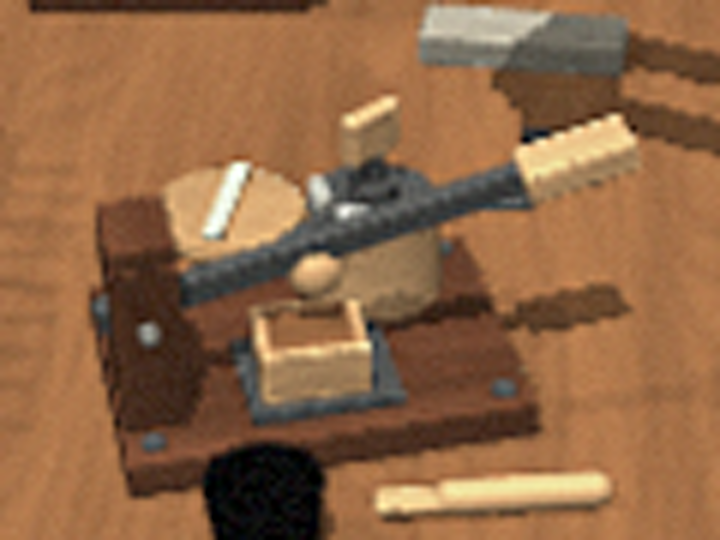

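Both views match those from before the press: lever grip back at (231,486), block in place, knob finger still in the notch gap at about (285,255). Nothing touches the robot, so I'm handing in.

```bash
python3 -c "
from station import *
print(job_done())"
```

```text
the job is handed in; nothing more can be done
None
```

The job is done and handed in at about 22 s of the 72 s; no verdict came back.

- **Knob:** I lifted it about 14 mm, turned it 0.99 rad clockwise (the notch position read from the top camera) and lowered it. The spring pull stayed at about 10 N down to 2 mm lift, so the finger was in the notch and not on a land. I let it snap down the rest. I had no direct reading of full seating. It rests on that force trace and on the picture, where the finger lies between the two lands.
- **Lever:** I pushed it down with the closed fingertips. It passed the lock point freely and met the block with the fingertips at about 120 mm height. I held it for just over a second at about 10 N above the force before contact, which I estimate as 26 N on the block. I did not measure the block force directly.
- **Last checks:** The lever is back at rest, the block and knob have not moved in either picture, and the bystanders beside the press look undisturbed. The robot is clear and its force reading is near zero. No check failed or disagreed.

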